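Dispense one weight disc onto the balance

ROBOT

A 6-joint arm with a two-finger parallel gripper is mounted at the origin on the work surface. World frame = base frame: x ahead of the robot, y to its left, z up, the work surface at z = 0. Lengths are in m, angles in rad, forces in N, time in s.
With the tool pointing down it reaches from about 0.25 to 0.775 m from the base axis. Payload 4 kg.
Tool frame: the origin (TCP) lies between the finger pads; the fingertips stand 14 mm ahead of it and the grasp point (between the pads) lies 5 mm behind it (tip_reach is the distance from the TCP to the fingertips, in m); z points along the fingers, y is the line along which they close (so a half turn about z gives the same grasp; the last joint's range is limited). The gripper opens to 94 mm and grips with 3 to 60 N. Pads are 16 mm wide; open, the fingers measure 119 mm over their backs; the gripper's body (75 mm by 177 mm) begins 78 mm behind the grasp point.
Start: joints at [-1.39, 0.087, 1.371, -0, 1.684, -0.103], TCP at [0.154, -0.528, 0.22] pointing down, gripper open.
Joint ranges: [-3.1, 3.1], [-0.76, 2.03], [0.27, 2.55], [-1.08, 4.22], [0.17, 2.65], [-2.57, 2.57]. Speed limits (rad/s): [2.79, 2.79, 3.14, 3.14, 3.14, 3.14].

INTERFACE

Orientations are given as [roll, pitch, yaw] about the fixed x, y, z axes, in that order (R = Rz(yaw) Ry(pitch) Rx(roll)).
In Python, from bench import * gives the robot as it stands. The module is installed in compiled form; this text tells all that it offers.
- The arm moves only by the tool servo_tool, never from a script. Its argument "targets" is a list of rows, each a list of 4 numbers: the shift along the tool's x, y, z in cm, then the turn about the tool's z in degrees. A call has 1 to 8 rows; each row is the pose to reach, as a shift and turn from the pose commanded when the call began, along the tool's axes at that moment; what a row does not reach only later rows make up. A row lasts 1/8 s, in which the tool goes at most 62.5 mm and 10.7 degrees, less where a joint would pass 70% of its speed; a pose out of reach is approached as far as the arm can. A call with a gripper value outside its range is refused whole. "claw" is the closure in counts, from 0 (fully open) to 255 (shut), set as the call begins (left out, the last holds). The fingers move at their own pace and stop on an object; the grip force is fixed at half the most. Time passes only in rows, so rows that repeat a pose let the fingers close. It gives the time, the measured TCP pose, the force, the opening and the grip force at its end, in the units of the state.
- get_obs(): the state, without advancing time (a new reading comes with each control period).
- snapshot(name): name is "side" or "top" or "wrist"; returns the picture (420x560x3 uint8, blue, green, red); there is no depth.
- camera_model(name): a dict with "camera_matrix" (3x3 intrinsics, pixels), "k1" (the pictures are not rectified: a ray, as slopes to the right and down, at radius r is drawn at 1 + k1 r^2 times it, then the intrinsics apply), "camera_from_world" (4x4, takes a point from world to camera coordinates). Camera axes: x right, y up, looking along -z (the intrinsics and any distortion apply to the point x, -y, -z); pixel columns grow to the right and rows downward; lengths in m; the calibration is good to about 2 mm. A picture is of the moment at which its call begins: read the wrist's pose just before it. camera_model takes no time and is no camera call; for the wrist camera it gives the pose at the moment of the call.
- close_job(): hands the job in; it is judged then, once.
The state is a dict: "time": time; "joint_positions": joint angles; "qvel": joint speeds; "joint_torque": joint torques, N m; "tool_pos": TCP position; "ee_rot": TCP orientation; "wrist_force": force on the tool from outside, world axes, zero at the start; "wrist_torque": the same for the moment, N m; "width": finger opening in m; "finger_force": force on a finger pad.
Only numpy, scipy, OpenCV 4.12 (cv2) and the standard library are available. Lean on these libraries where they do the work, as an engineer would, in place of code of your own. Each camera call takes 0.05 s, during which the arm holds its last target. There are 200 camera calls.

TASK

Check-weigh one disc: press the disc magazine's plunger once, all the way in, and let it spring back, so that a single steel disc comes out onto the bed in front of the magazine; then nudge that disc sideways with the fingertips, sliding it flat and never picking it up, until the whole disc lies on the pan of the pocket balance. Do not lean on the balance or press the plunger again, keep the other discs in the magazine, and leave the notebook, weight hanger and boss head where they are.

Things in the scene. Friction and masses are not known exactly. Their poses are not given: they have to be found in the camera images.
- dispenser: Disc magazine screwed to the bench (sizes in mm). Blue cast base with a flat steel bed 28 above the bench, x -87 to 100, y -22.5 to 22.5; a tower holding three stacked discs; behind it a low blue spring housing (x -87 to -23, top 48 high) and the plunger. A foot 96 wide, 10 high at x -84 to -48. Origin: on the bench under the tower's centre; x = the way discs come out, z up.
- landing (a point): Point on the bed, 28 above the bench and 68 along x from the dispenser's origin, where a disc's centre lies after a full stroke; axes as the dispenser's. The bed is open on both sides here (x 23 to 97); a lip 3 high closes its end (x 97 to 100), so the disc's centre ends at x 66 to 79.
- tower_top (a point): Centre of the open top of the clear square tower, 70 above the bench; outside 46 (x) by 45 (y). Axes as the dispenser's.
- plunger_face (a point): Centre of the outer flat face of the plunger's black round knob (34 diameter, 8 thick, axis level and 32 above the bench), 170 behind the dispenser's origin when out; moves with the plunger. Axes as the dispenser's: push it along +x. Behind and beside the knob is free space.
- plunger (a joint): Plunger travel in m: 0 out (sprung back), 0.073 fully in at its stop. The spring takes 4 N when out, 8 N when in; with rubbing discs a stroke takes 7 to 14 N. Its pusher drives the lowest disc out under the tower's front; let go, it springs back by itself and the stack drops by one disc. 0.068 or more counts as fully in.
- disc1: The lowest steel disc in the stack, the one that comes out first. Each disc: 36 in diameter, 12 thick, flat, about 100 g, with a 6 drilled hole in the middle. Origin: centre of its underside; z is its axis.
- disc2: The second disc from below, same size; origin at the centre of its underside. Stays in the tower and drops to the bed when the plunger springs back.
- disc3: The top disc of the stack, same size and origin.
- balance: Pocket balance fixed beside the bed's open end, on one side or the other (dispenser y about +78 or -78): black body 146 x 98 x 20, square pan, display and keys beyond the pan. Origin: on the bench under the pan's centre; x nearly parallel to the dispenser's x, towards the display; z up. Its pan is 1.5 lower than the bed and 2 to 9 away from the bed's edge, so a disc slides across.
- pan (a point): Centre of the pan's top face, 26.5 above the bench. The pan is a flat 100 x 100 square without a rim, edges along the balance's x and y.
- notebook: Blue hardback notebook lying flat, 142 x 96 x 14, on the other side of the bed than the balance, below bed height; origin at the centre of its underside, x along its long side. Leave alone.
- hanger: Brass weight hanger standing upright: foot 36 in diameter, thin stem and hook, 114 high, some 205 to 235 ahead of the dispenser's origin along x; origin at the centre of its underside. Leave alone.
- boss_head: Grey boss head clamp lying on the bench, 77 x 51 x 26, beside the dispenser near the plunger end, on its -y side; origin at the centre of the underside of its block. Leave alone.
Things that resemble listed ones, but are neither listed nor needed, are in the scene too. Leave any purple look-alike of the disc3 alone. Of the things that look like the balance, the larger one is meant.

How it is judged:
By the outcome, as a careful person would: the job done as asked, in the order asked, and still so for the second after the job is handed in, with the robot touching nothing.
It also fails if it takes over 51 s, if anything falls off the work surface, if the arm or the gripper's body presses on something with over 40 N, if the wrist force passes 120 N, or if a joint passes its speed limit or range.

## Working session

There is one attempt and no reset: what is moved stays moved. The work goes in short steps, Python scripts to look and compute and a tool call to move; the robot and the scene stay as the last step left them, time stands still between calls to the robot, and variables do not carry over. Pictures are saved under pics/ and viewed, at most 10 in all, crops included, and the job is handed in when it is done.

Besides the shell and the picture viewer there is one more tool, called after "Call:" as a command line: name --pt "numbers of a row" for each row, then --argument value for the rest. servo_tool: Moves the arm, as the interface text tells. Its arguments: {"type":"object","properties":{"targets":{"type":"array"},"claw":{"type":"number"}},"required":["targets"]}

```bash
mkdir -p pics; cat >h.py <<'E'
from bench import *
import numpy as np, cv2
def ray(name,uv,m=None):
    m=m or camera_model(name);K=np.array(m["camera_matrix"]);T=np.array(m["camera_from_world"]);k=m["k1"]
    d=np.array([(uv[0]-K[0,2])/K[0,0],(uv[1]-K[1,2])/K[1,1]]);s=d.copy()
    for _ in range(20): s=d/(1+k*(s@s))
    R=T[:3,:3]; return -R.T@T[:3,3], R.T@np.array([s[0],-s[1],-1])
def onz(name,uv,z,m=None):
    o,d=ray(name,uv,m); return o+d*(z-o[2])/d[2]
def proj(name,P,m=None):
    m=m or camera_model(name);K=np.array(m["camera_matrix"]);T=np.array(m["camera_from_world"])
    p=T[:3,:3]@np.array(P)+T[:3,3]; s=np.array([p[0],-p[1]])/-p[2]; s=s*(1+m["k1"]*(s@s))
    return K[:2,:2]@s+K[:2,2]
E
python3 - <<'E'
from h import *
a=snapshot("top");b=snapshot("side")
cv2.imwrite("pics/top.png",a);cv2.imwrite("pics/side.png",b)
cv2.imwrite("pics/t1.png",cv2.resize(a,(800,600),interpolation=3))
print(get_obs())
for n in("top","side"):print(camera_model(n))
E
```

```text
{'time': 0.1, 'joint_positions': array([-1.39008634e+00,  8.78693538e-02,  1.37207580e+00,  2.44269052e-06,
        1.68360153e+00, -1.03098261e-01]), 'qvel': array([ 0.00141285, -0.00177981, -0.0045802 ,  0.00025531, -0.00177623,
        0.00177005]), 'joint_torque': array([ 2.09410937e-03, -3.41253483e+01, -3.03300762e+01,  7.19144451e-02,
        3.04043025e-02, -9.99641406e-05]), 'tool_pos': array([ 0.15392156, -0.52754335,  0.21844147]), 'ee_rot': array([-3.13964925e+00, -2.03515011e-04,  2.83808327e-01]), 'wrist_force': array([ 0.86169992,  0.76829711, -0.56718204]), 'wrist_torque': array([ 0.03824795,  0.02039308, -0.00839512]), 'finger_force': 0.0, 'width': 0.09406339883246684}
{'camera_matrix': array([[505.38868188,   0.        , 274.14180106],
       [  0.        , 505.38868188, 208.58447242],
       [  0.        ,   0.        ,   1.        ]]), 'k1': 0.04680649623841287, 'camera_from_world': array([[-4.79580112e-04, -9.99961121e-01,  8.80489149e-03,
         1.04100951e-01],
       [ 9.93429338e-01,  5.31275629e-04,  1.14445922e-01,
        -6.24712443e-01],
       [-1.14446151e-01,  8.80192351e-03,  9.93390459e-01,
        -8.19649200e-01],
       [ 0.00000000e+00,  0.00000000e+00,  0.00000000e+00,
         1.00000000e+00]])}
{'camera_matrix': array([[400.56894492,   0.        , 280.45893809],
       [  0.        , 400.56894492, 209.02292986],
       [  0.        ,   0.        ,   1.        ]]), 'k1': -0.05609628370379129, 'camera_from_world': array([[ 0.92208859, -0.38676156, -0.01296649, -0.52839685],
       [ 0.21238545,  0.47777572,  0.85242172, -0.26644457],
       [-0.32348888, -0.78876223,  0.52269407, -0.42751593],
       [ 0.        ,  0.        ,  0.        ,  1.        ]])}
```

View pics/t1.png

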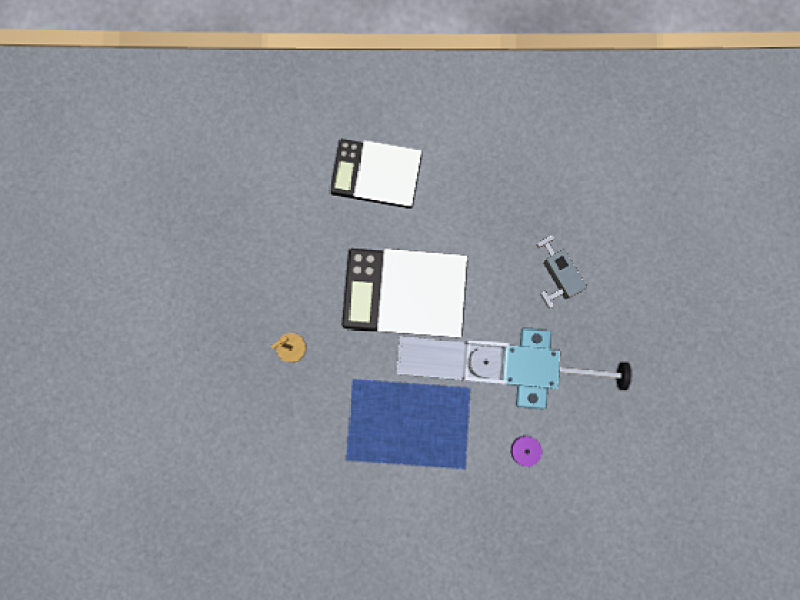

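View pics/side.png

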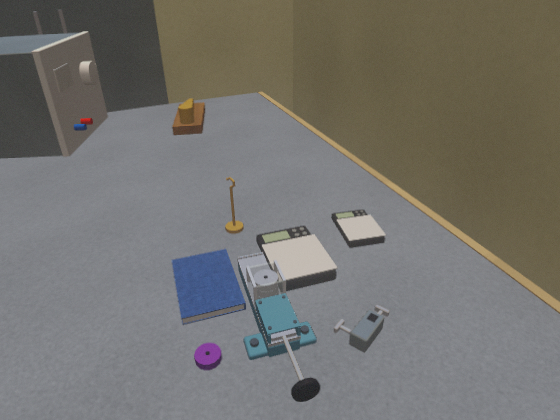

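The top view (800x600) shows two balance look-alikes, the larger at (408,292) beside the bed and the smaller at (378,173). The larger one fits. The magazine tower is at (486,362), the knob at (624,376), the purple look-alike at (527,451), the hanger at (290,347) and the boss head at (565,272). I'll confirm with an enlarged crop.

```bash
python3 - <<'E'
from h import *
a=cv2.imread("pics/top.png")[165:315,230:450]
cv2.imwrite("pics/t2.png",cv2.resize(a,(792,540),interpolation=cv2.INTER_CUBIC))
E
```

```text
(no output)
```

View pics/t2.png

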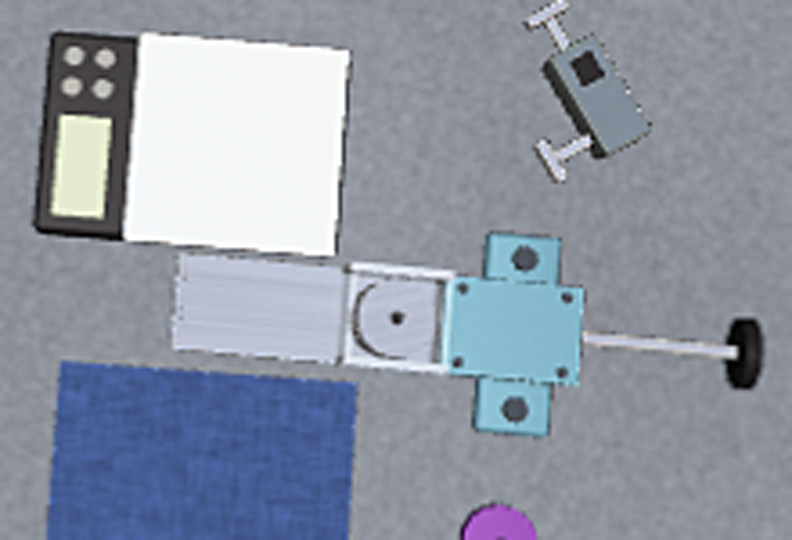

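The crop shows the white pan with corners (139,33), (351,49), (337,256) and (124,241), the bed end at (178,254)/(172,348), the housing corners, and the knob at (745,353).

```bash
cat >fit.py <<'E'
from h import *
from scipy.optimize import least_squares
c=lambda u,v:np.array([230+u/3.6-.36,165+v/3.6-.36])
M=camera_model("top")
obs=[(c(178,254),(.100,-.0225,.031)),(c(172,348),(.100,.0225,.031)),
 (c(452,276),(-.023,-.0225,.048)),(c(583,289),(-.087,-.0225,.048)),(c(578,385),(-.087,.0225,.048)),(c(446,372),(-.023,.0225,.048)),
 (c(347,263),(.023,-.0225,.070)),(c(343,367),(.023,.0225,.070)),(c(763,353),(-.170,0,.032))]
def D(p,q): 
    s,k=np.sin(p[2]),np.cos(p[2]); return np.array([p[0]+k*q[0]-s*q[1],p[1]+s*q[0]+k*q[1],q[2]])
f=lambda p:np.concatenate([proj("top",D(p,q),M)-u for u,q in obs])
r=least_squares(f,[.5,0,1.57],loss="soft_l1");P=r.x
pan=np.array([onz("top",c(*u),.0265,M) for u in[(139,33),(351,49),(337,256),(124,241)]])
if __name__=="__main__":
    print(P,np.degrees(P[2]),f(P).reshape(-1,2).round(1).tolist())
    print("pan",pan.round(4).tolist(),pan.mean(0),np.linalg.norm(pan-np.roll(pan,1,0),axis=1))
    for n,q in dict(face=(-.170,0,.032),land=(.068,0,.028)).items():print(n,D(P,q))
    w=pan.mean(0)-D(P,(0,0,0)); s,k=np.sin(P[2]),np.cos(P[2]);print("pan in disp",k*w[0]+s*w[1],-s*w[0]+k*w[1])
    print("knob seen",onz("top",c(763,353),.032,M))
E
python3 fit.py
```

```text
[ 0.54884819 -0.0025479   1.48323047] 84.98284596346632 [[0.4, -0.0], [-0.2, 0.5], [-1.5, -0.3], [0.9, -0.4], [0.6, 0.3], [-1.7, 0.4], [1.5, 0.1], [0.5, -0.7], [-2.5, 0.1]]
pan [[0.686, 0.1142, 0.0265], [0.6784, 0.0127, 0.0265], [0.5793, 0.0206, 0.0265], [0.5864, 0.1212, 0.0265]] [0.63251698 0.0671641  0.0265    ] [0.09992076 0.10169855 0.09936939 0.10081268]
face [ 0.53398101 -0.17189655  0.032     ]
land [0.55479506 0.06519156 0.028     ]
pan in disp 0.07676206887897177 -0.07725162147658694
knob seen [ 0.53409584 -0.17610283  0.032     ]
```

```bash
cat >go.py <<'E'
import sys
from fit import *
from scipy.spatial.transform import Rotation as R
o=get_obs();rot=R.from_euler("xyz",o["ee_rot"])
q=[float(v)/1000 for v in sys.argv[1:4]]   # TCP goal in dispenser mm
d=rot.inv().apply(D(P,q)-o["tool_pos"])*100
t=D(P,(0,0,0));w=o["tool_pos"]-t;s,k=np.sin(P[2]),np.cos(P[2])
print("now disp mm",(1000*np.array([k*w[0]+s*w[1],-s*w[0]+k*w[1],o["tool_pos"][2]])).round(1),"shift cm",d.round(2),"turn",-np.degrees(P[2]-o["ee_rot"][2]).round(1),"t",o["time"],"F",o["wrist_force"].round(1),o["width"])
E
python3 go.py -215 0 120
```

```text
now disp mm [-557.5  347.5  218.4] shift cm [ 44.81 -19.29   9.89] turn -68.7 t 0.1 F [ 0.9  0.8 -0.6] 0.09406339883246684
```

Call:
servo_tool --pt "4 -1.8 0.5 -8" --pt "9 -4 1.5 -17" --pt "14.5 -6.3 3 -26" --pt "20 -8.7 4.5 -35" --pt "26 -11.3 6 -44" --pt "32 -13.8 7.5 -53" --pt "38.5 -16.6 9 -61" --pt "44.8 -19.3 9.9 -68.7" --claw 255

```text
time: 1.1
tool_pos: [0.5116, -0.2315, 0.123]
ee_rot: [-3.14, -0.0, 1.487]
wrist_force: [0.5, -0.2, 0.5]
width: 0.0175
finger_force: 0.0
```

```bash
python3 go.py -200 0 34
```

```text
now disp mm [-231.3   17.1  123. ] shift cm [3.12 1.74 8.9 ] turn 0.2 t 1.1 F [ 0.5 -0.2  0.5] 0.01751052102077834
```

Call:
servo_tool --pt "0 0 0 0" --pt "0 0 3 0" --pt "0.7 0 6 0" --pt "1.5 0 8.4 0" --pt "1.5 0 8.4 0" --pt "1.5 0 8.4 0"

```text
time: 1.85
tool_pos: [0.5123, -0.2194, 0.0413]
ee_rot: [3.14, 0.001, 1.482]
wrist_force: [0.5, 0.1, 0.1]
width: 0.0005
finger_force: 0.0
```

```bash
python3 go.py -200 0 33; python3 - <<'E'
from h import *
a=snapshot("side");cv2.imwrite("pics/s2.png",cv2.resize(a[230:410,160:400],(800,600),interpolation=cv2.INTER_CUBIC))
E
```

```text
now disp mm [-219.2   17.5   41.3] shift cm [1.92 1.74 0.83] turn -0.1 t 1.85 F [0.5 0.1 0.1] 0.00047192952332245454
```

View pics/s2.png

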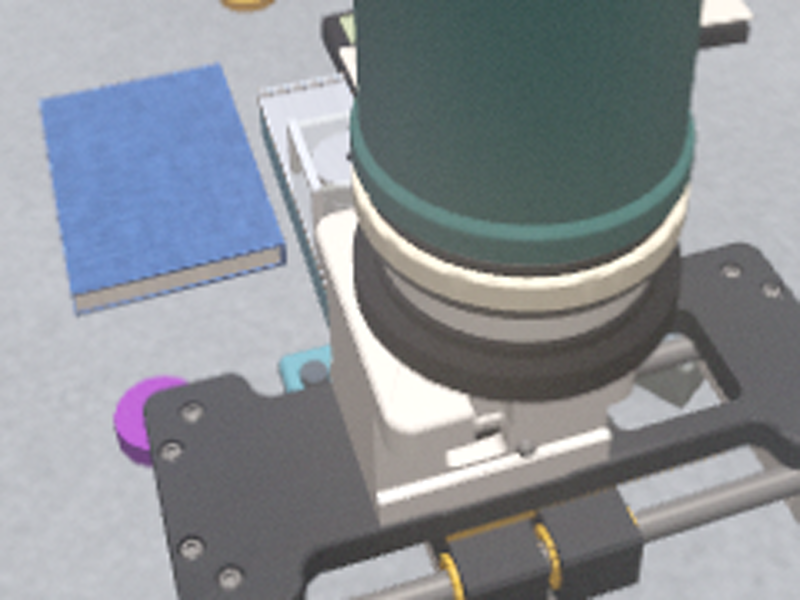

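The side view is blocked by the gripper, which stands behind the knob; the purple disc at (150,415) and the notebook are clear of it. I'll correct the residual offset from the measured pose.

Call:
servo_tool --pt "0.5 0.9 0.4 0" --pt "1 1.74 0.83 0" --pt "1.9 1.74 0.83 0" --pt "1.9 1.74 0.83 0" --pt "1.9 1.74 0.83 0"

```text
time: 2.52
tool_pos: [0.5311, -0.2007, 0.0319]
ee_rot: [-3.142, 0.0, 1.483]
wrist_force: [-0.8, 0.2, 0.4]
width: 0.0005
finger_force: 0.0
```

```bash
python3 go.py -200 0 33; python3 - <<'E'
from h import *
cv2.imwrite("pics/w1.png",snapshot("wrist"))
a=snapshot("top");cv2.imwrite("pics/t3.png",cv2.resize(a[165:315,230:450],(792,540),interpolation=cv2.INTER_CUBIC))
E
```

```text
now disp mm [-198.9    0.4   31.9] shift cm [-0.11  0.04 -0.11] turn 0.0 t 2.525 F [-0.8  0.2  0.4] 0.0005149323710326762
```

View pics/w1.png

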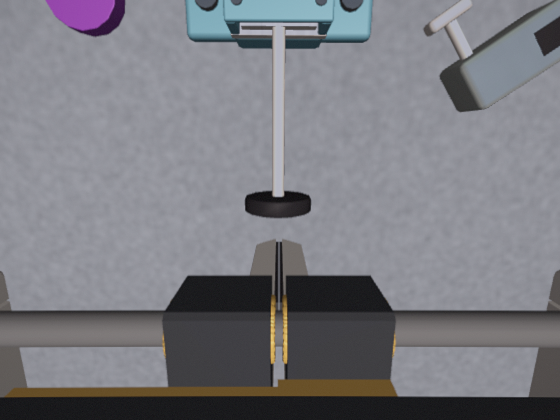

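The wrist view shows the knob at (278,203) in line with the fingers at (279,250), with the rod running straight ahead. I'll push along tool x.

Call:
servo_tool --pt "1 0 0 0" --pt "2 0 0 0" --pt "3 0 0 0" --pt "4 0 0 0" --pt "5 0 0 0" --pt "6 0 0 0" --pt "7 0 0 0" --pt "8 0 0 0"

```text
time: 3.62
tool_pos: [0.5381, -0.1241, 0.032]
ee_rot: [3.141, 0.007, 1.482]
wrist_force: [-0.7, -9.1, -1.6]
width: 0.0004
finger_force: 4.9
```

```bash
python3 go.py -105 0 32
```

```text
now disp mm [-1.22e+02  1.00e-01  3.20e+01] shift cm [ 1.7   0.01 -0.01] turn -0.0 t 3.625 F [-0.7 -9.1 -1.6] 0.0004267101829135013
```

Call:
servo_tool --pt "0.5 0 0 0" --pt "0.9 0 0 0" --pt "1.2 0 0 0" --pt "1.4 0 0 0" --pt "1.4 0 0 0"

```text
time: 4.25
tool_pos: [0.5393, -0.1104, 0.032]
ee_rot: [3.141, 0.007, 1.483]
wrist_force: [-0.6, -10.6, -1.1]
width: 0.0007
finger_force: 4.7
```

```bash
python3 go.py -105 0 32
```

```text
now disp mm [-1.082e+02  1.000e-01  3.200e+01] shift cm [ 0.32  0.01 -0.  ] turn -0.0 t 4.25 F [ -0.6 -10.6  -1.1] 0.0006803043600780712
```

Call:
servo_tool --pt "0.2 0 0 0" --pt "0.4 0 0 0" --pt "0.5 0 0 0" --pt "0.5 0 0 0"

```text
time: 4.75
tool_pos: [0.5396, -0.1081, 0.0321]
ee_rot: [3.141, 0.012, 1.482]
wrist_force: [-1.2, -15.7, -1.9]
width: 0.0002
finger_force: 7.9
```

```bash
python3 go.py -105 0 32
```

```text
now disp mm [-105.9    0.    32.1] shift cm [0.09 0.   0.01] turn -0.1 t 4.75 F [ -1.2 -15.7  -1.9] 0.00023691224608503932
```

Call:
servo_tool --pt "0.2 0 0 0" --pt "0.4 0 0 0" --pt "0.4 0 0 0"

```text
time: 5.12
tool_pos: [0.5396, -0.108, 0.0322]
ee_rot: [3.141, 0.02, 1.482]
wrist_force: [-2.6, -24.5, -3.9]
width: 0.0004
finger_force: 12.4
```

```bash
python3 go.py -200 0 32
```

```text
now disp mm [-105.8    0.    32.2] shift cm [-9.41  0.02  0.21] turn -0.1 t 5.125 F [ -2.6 -24.5  -3.9] 0.0003761822680963743
```

Hard stop: 24.5 N with no motion. Now I'll retreat and let it spring back.

Call:
servo_tool --pt "-1.5 0 0 0" --pt "-3 0 0 0" --pt "-4.5 0 0 0" --pt "-6 0 0 0" --pt "-7.5 0 0 0" --pt "-9 0 0 0" --pt "-10.5 0 0 0" --pt "-10.8 0 0 0"

```text
time: 6.12
tool_pos: [0.5306, -0.2064, 0.0318]
ee_rot: [-3.142, -0.001, 1.482]
wrist_force: [-0.1, 0.5, -0.1]
width: 0.0004
finger_force: 0.0
```

Call:
servo_tool --pt "0 0 0 0" --pt "-0.5 0 -5 0" --pt "-1 0 -10 0" --pt "-1 0 -15 0" --pt "-1 0 -15 0"

```text
time: 6.75
tool_pos: [0.5324, -0.2163, 0.188]
ee_rot: [3.131, 0.004, 1.484]
wrist_force: [0.4, 0.8, -0.1]
width: 0.0004
finger_force: 0.0
```

```bash
python3 go.py 68 70 160; python3 - <<'E'
from h import *
a=snapshot("top");cv2.imwrite("pics/t4.png",cv2.resize(a[165:315,230:450],(792,540),interpolation=cv2.INTER_CUBIC))
E
```

```text
now disp mm [-214.4   -2.3  188. ] shift cm [28.25 -7.25  2.61] turn 0.0 t 6.75 F [ 0.4  0.8 -0.1] 0.00039688062668932723
```

View pics/t4.png

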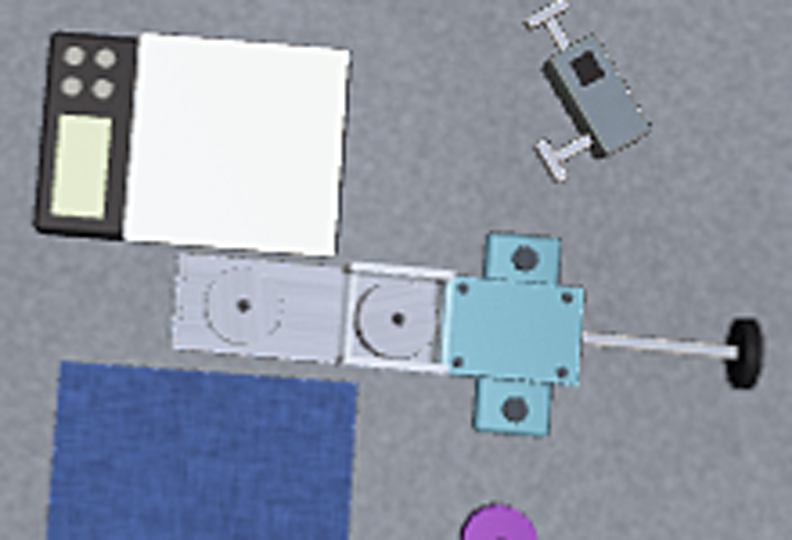

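The view shows one disc out on the bed with its hole at (243,305), the other discs still in the tower at (398,319), and the knob back out at (745,353).

```bash
python3 - <<'E'
from fit import *
w=onz("top",c(243,305),.040,M)-D(P,(0,0,0)); s,k=np.sin(P[2]),np.cos(P[2])
print("disc disp",k*w[0]+s*w[1],-s*w[0]+k*w[1])
E
python3 go.py 71 55 150
```

```text
disc disp 0.06873658263035758 -0.0009093319835842021
now disp mm [-213.8   -0.9  184.6] shift cm [28.49 -5.59  3.38] turn 0.0 t 6.8 F [ 0.1  0.4 -0.2] 0.0007764371410392942
```

Call:
servo_tool --pt "3.5 -0.7 0 0" --pt "7.5 -1.5 0.5 0" --pt "12 -2.4 1 0" --pt "16.5 -3.3 1.5 0" --pt "21 -4.2 2 0" --pt "25 -5 3 0" --pt "28.4 -5.6 3.4 0" --pt "28.4 -5.6 3.4 0"

```text
time: 7.8
tool_pos: [0.4969, 0.0742, 0.1451]
ee_rot: [-3.136, 0.0, 1.487]
wrist_force: [0.2, -0.5, -0.6]
width: 0.0002
finger_force: 0.0
```

```bash
python3 go.py 70 50 46
```

```text
now disp mm [ 71.9  58.5 145.1] shift cm [-0.19  0.9   9.91] turn 0.2 t 7.8 F [ 0.2 -0.5 -0.6] 0.00023876350405935726
```

Call:
servo_tool --pt "-0.1 0.4 3 0" --pt "-0.1 0.6 6 0" --pt "-0.1 0.6 8.5 0" --pt "-0.1 0.6 9.5 0" --pt "-0.1 0.6 9.5 0" --pt "-0.1 0.6 9.5 0"

```text
time: 8.55
tool_pos: [0.5057, 0.0703, 0.0539]
ee_rot: [3.14, -0.0, 1.483]
wrist_force: [0.2, 0.8, 0.3]
width: 0.0006
finger_force: 0.0
```

```bash
python3 go.py 69 50 46.5
```

```text
now disp mm [68.8 49.4 53.9] shift cm [ 0.02 -0.06  0.74] turn -0.0 t 8.55 F [0.2 0.8 0.3] 0.0005813871646596927
```

Call:
servo_tool --pt "0 0 0.4 0" --pt "0 0 0.72 0" --pt "0 0 0.72 0"

```text
time: 8.93
tool_pos: [0.5046, 0.0706, 0.0455]
ee_rot: [-3.141, 0.0, 1.483]
wrist_force: [0.4, 0.7, 0.3]
width: 0.0007
finger_force: 0.0
```

```bash
python3 go.py 69 50 46.5; python3 - <<'E'
from h import *
cv2.imwrite("pics/w2.png",snapshot("wrist"))
E
```

```text
now disp mm [69.  50.5 45.5] shift cm [ 0.    0.05 -0.1 ] turn -0.0 t 8.925 F [0.4 0.7 0.3] 0.0007364911911651993
```

View pics/w2.png

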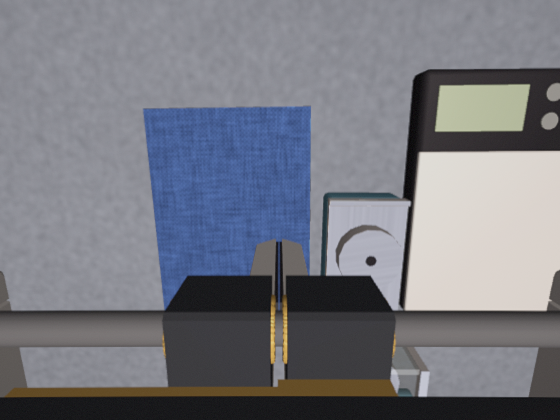

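The wrist view shows the disc's hole at (371,261) and the fingertips at (279,243) clear to its left over the notebook.

```bash
python3 - <<'E'
from fit import *
w=onz("wrist",(371,261),.040)-D(P,(0,0,0)); s,k=np.sin(P[2]),np.cos(P[2])
print("disc disp",k*w[0]+s*w[1],-s*w[0]+k*w[1])
E
python3 go.py 69 50 46
```

```text
disc disp 0.06870022203547439 -0.0007322245796627103
now disp mm [69.  50.3 45.6] shift cm [ 0.    0.03 -0.04] turn -0.0 t 8.975 F [0.6 0.  0.1] 0.0005086760722743845
```

Call:
servo_tool --pt "0 0.8 -0.05 0" --pt "0 1.5 -0.05 0" --pt "0 2 -0.05 0" --pt "0 2.5 -0.05 0" --pt "0 3 -0.05 0" --pt "0 3.5 -0.05 0" --pt "0 4 -0.05 0" --pt "0 4.5 -0.05 0"

```text
time: 9.98
tool_pos: [0.55, 0.0665, 0.0462]
ee_rot: [-3.142, 0.0, 1.483]
wrist_force: [-1.6, 0.1, 2.3]
width: 0.0009
finger_force: 1.0
```

Call:
servo_tool --pt "0 0.5 0 0" --pt "0 1 0 0" --pt "0 1.5 0 0" --pt "0 2 0 0" --pt "0 2.5 0 0" --pt "0 3 0 0" --pt "0 3.3 0 0" --pt "0 3.3 0 0"

```text
time: 10.98
tool_pos: [0.583, 0.0636, 0.0462]
ee_rot: [3.141, 0.0, 1.483]
wrist_force: [0.1, 0.1, 1.2]
width: 0.0005
finger_force: 0.2
```

```bash
python3 go.py 69 -45 46; python3 - <<'E'
from h import *
cv2.imwrite("pics/w3.png",snapshot("wrist"))
E
```

```text
now disp mm [ 68.9 -28.2  46.2] shift cm [0.01 1.68 0.02] turn -0.0 t 10.975 F [0.1 0.1 1.2] 0.0004807982129811179
```

View pics/w3.png

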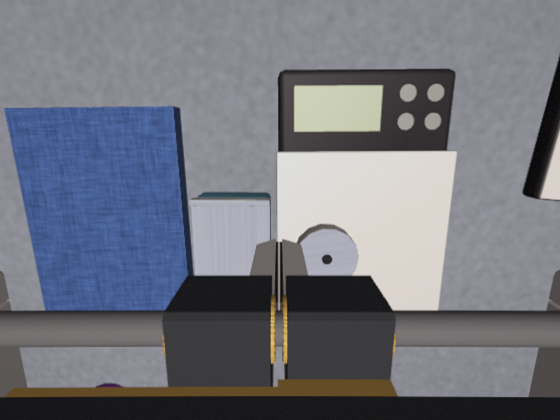

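The disc now lies on the pan with its hole at (327,259) and the pan's left edge at about (277,200). I'll push 17 mm more to centre it, then back off and rise.

Call:
servo_tool --pt "0 0.4 0 0" --pt "0 0.8 0 0" --pt "0 1.2 0 0" --pt "0 1.5 0 0" --pt "0 1.7 0 0" --pt "0 1.7 0 0"

```text
time: 11.78
tool_pos: [0.5998, 0.0622, 0.0462]
ee_rot: [3.141, 0.0, 1.483]
wrist_force: [0.1, 0.7, 1.0]
width: 0.0003
finger_force: 0.5
```

Call:
servo_tool --pt "0 -0.6 0 0" --pt "0 -1.2 0 0" --pt "0 -1.5 -2 0" --pt "0 -2 -5 0" --pt "0 -2 -9 0" --pt "-4 -6 -13 0" --pt "-9 -10 -14 0" --pt "-9 -10 -14 0"

```text
time: 12.78
tool_pos: [0.4912, -0.0204, 0.1897]
ee_rot: [3.136, 0.001, 1.48]
wrist_force: [-0.1, 0.1, -0.8]
width: 0.0002
finger_force: 0.0
```

Call:
servo_tool --pt "-5 -5 0 0" --pt "-10 -10 0 0" --pt "-14 -14 0 0" --pt "-18 -16 0 0" --pt "-18 -16 0 0" --pt "-18 -16 0 0"

```text
time: 13.52
tool_pos: [0.3174, -0.1836, 0.1865]
ee_rot: [3.14, -0.001, 1.483]
wrist_force: [-0.5, 0.0, -0.5]
width: 0.0004
finger_force: 0.0
```

```bash
python3 go.py 69 -45 46; python3 - <<'E'
from h import *
a=snapshot("top");cv2.imwrite("pics/t5.png",cv2.resize(a[165:315,230:450],(792,540),interpolation=cv2.INTER_CUBIC))
E
```

```text
now disp mm [-200.6  214.7  186.5] shift cm [26.96 25.94 14.1 ] turn -0.0 t 13.525 F [-0.5  0.  -0.5] 0.00038766881934021815
```

View pics/t5.png

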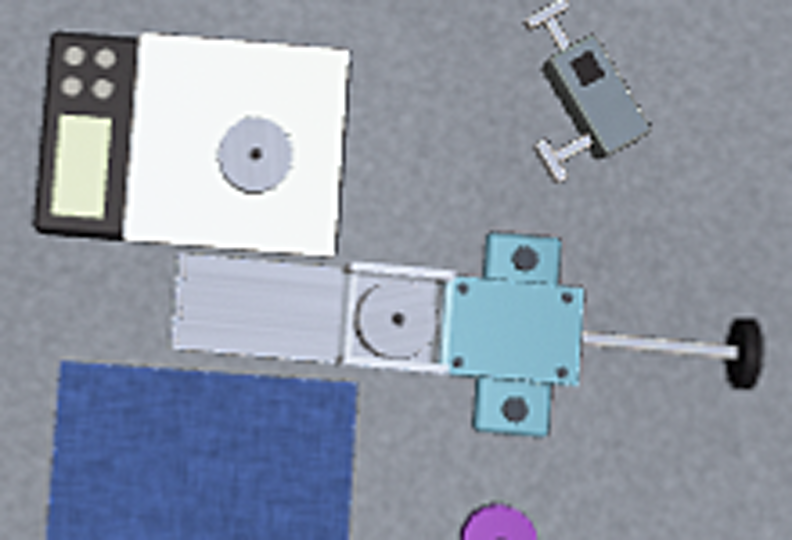

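The disc lies wholly on the pan, centred at (255,154). The plunger is out and everything else is undisturbed.

```bash
python3 -c "
from bench import *
print(close_job())"
```

```text
the job is handed in; nothing more can be done
None
```

The job is handed in: one press of the plunger put out a single disc, and it now lies flat and whole on the larger balance's pan, with the other discs still in the magazine and nothing else disturbed (13.5 s used).

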